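# Set up the fish portion cutter

## Robot

A 7-joint arm with a two-finger parallel gripper is mounted at the origin on a cart in front of the work surface, level with it; the furniture and walls round the work are solid. World frame = base frame: x ahead of the robot, y to its left, z up, the work surface at z = 0. Lengths are in m, angles in rad, forces in N, time in s.
With the tool pointing down it reaches from about 0.425 to 0.975 m from the base axis. Payload 16.7 kg.
Tool frame: the origin (TCP) lies on the centre line of the jaws, within the pads' length; the fingertips stand 22 mm ahead of it and the grasp point (between the pads) lies 3 mm ahead of it (nose_length is the distance from the TCP to the fingertips, in m); z points along the fingers, y is the direction in which the jaws open and shut (so a half turn about z gives the same grasp; the last joint's range is limited). The gripper opens to 85 mm and grips with 20 to 120 N. Pads are 22 mm wide; open, the fingers measure 114 mm over their backs; the gripper's body (76 mm by 85 mm) begins 54 mm behind the grasp point. The pads swing forward as they close: fully open they stand 13 mm farther back than shut.
Start: joints at [1.169, 0.426, 0.074, 1.606, -0.034, 1.111, -0.067], TCP at [0.169, -0.654, 0.253] pointing down, gripper open.
Joint ranges: [-2.85, 2.85], [-0.5, 2.14], [-1.23, 1.37], [0.21, 2.46], [-1.02, 4.16], [0.16, 2.05], [-2.73, 2.73]. Speed limits (rad/s): [1.89, 1.89, 2.39, 2.39, 3.01, 3.01, 3.01].

## Interface

Orientations are given as a 3x3 rotation matrix whose columns are the frame's x, y, z axes.
In Python, from workcell import reach, move_straight, movej, let_go, grasp, sleep, solve_ik, read_camera, calibration, Unreachable, finish_job, current_time, current_joints, current_qd, current_joint_efforts, current_position, current_tcp_rot, current_ft_force, current_torque, current_finger_gap, nose_length gives the robot as it stands. Calls block until the motion is done:
- reach(position, orientation): joint-space move of the TCP to a pose.
- move_straight(position, velocity=0.15, rotation=None): straight line of the TCP; rotation=None keeps the orientation; velocity is the mean speed in m/s.
- movej(angles): joint-space move.
- let_go() and grasp(grasp_force=None): open the fingers fully, or close them until they stop; grasp_force is the grip in N (None keeps the last).
- sleep(seconds).
- solve_ik(position, orientation): joint angles nearest the present ones, or None.
- read_camera(name): name is "scene" or "top"; returns (picture, depth): 420x560x3 uint8, blue, green, red; 420x560 float32, m along the optical axis (not along the pixel's ray), 0 where there is no reading.
- calibration(name): a dict with "fx", "fy", "cx", "cy" (pixels), "rvec" (rotation vector, rad) and "tvec" (3), from world to camera coordinates, as OpenCV has them. Camera axes: x right, y down, z forward; pixel columns grow to the right and rows downward; lengths in m; the calibration is good to about 2 mm. A picture is of the moment at which its call begins. calibration takes no time and is no camera call.
A pose or a line that the arm cannot do raises Unreachable and nothing moves.
- finish_job(): hands the job in, once; it reports no verdict.
Readings, each from a call of its own:
- current_time(): time.
- current_joints(): joint angles.
- current_qd(): joint speeds.
- current_joint_efforts(): joint torques, N m.
- current_position(): TCP position.
- current_tcp_rot(): TCP orientation.
- current_ft_force(): force on the tool from outside, world axes, zero at the start.
- current_torque(): the same for the moment, N m.
- current_finger_gap(): finger opening in m.
Only numpy, scipy, OpenCV 4.12 (cv2) and the standard library are available. Lean on these libraries where they do the work, as an engineer would, in place of code of your own. Each camera call takes 0.05 s, during which the arm holds its last target. There are 200 camera calls.

## Task

Set up the portion cutter for 50 mm portions: lower the knife guide over the two locating pins until it sits flush on its seats, and wind the length stop to the 50 mm line with its handwheel, without pushing the stop itself. Leave the cutter ready with nothing held, and leave the shears, tweezers and thermometer where they lie.

Things in the scene. Friction and masses are not known exactly. Their poses are not given: they have to be found in the camera images.
- guide: Knife guide, loose, 0.25-0.5 kg, starts flat on the table left of the cutter: white plate 160 x 60 x 12 mm (x, y, z) with two 12 mm holes at x = -62 and +62, y = 0. On top two upright steel fences beside a 6 mm knife slot along x, together 86 long (x), 32 across (y), up to z = 52: grip them across y. Symmetrical, fits either way round. Origin: centre of the plate's underside, z up.
- cutter: Portion cutter, fixed on the table: steel base, x -105..+85, y -185..+120 mm, with a 90 mm wide white channel along y between two cheeks (tops at z = 50). Two steel seat blocks, 62 mm high, at x = +-62, y = +75 carry the pins; the handwheel is at x = -85, y = -155. The knife slot's plane is y = +75; lengths count from it towards -y. Origin: on the table under the channel's middle line, z up.
- seat (a point): Point midway between the two locating pins, level with the seat blocks' tops (62 mm above the table). Axes as the cutter's. The pins stand at x = -62 and +62 mm from here, 10 mm in diameter, 22 mm high, the upper 6 mm tapering to 5 mm. The seated guide has its origin here and its x axis along this x axis, either way round.
- length_stop (a joint): Length stop, m: 0 with its reading edge at the 50 mm line, positive farther from the pins (0.030 = 80 mm). Travel -0.015..0.070; starts at 0.035..0.060. It is a steel plate across the channel on an arm that passes over the near cheek to a nut on the screw. The stop slides along the cutter's y axis and moves only with the handwheel.
- stop_edge (a point): Reading edge: pin-side top edge of the stop's arm, above the scale, 59 mm above the table; at the 50 mm line it is at cutter x = -52.5, y = +25 mm. The scale, on top of the near cheek (robot's side), has black lines every 10 mm from 30 to 130: short ones 7 mm, and two long ones 14 mm across, at 50 (the one nearer the pins) and at 100.
- handwheel (a joint): Handwheel angle, rad: 0 with the stop at the 50 mm line, growing clockwise seen from above. A clockwise turn moves the stop 30 mm towards the pins (length_stop = -0.004775 x angle). Starts at -12.6..-7.3, so 1.2 to 2 turns clockwise are needed. Stiff: about 0.1 N m, 3 N at the handle; stays where it is left.
- wheel_center (a point): On the handwheel's upright axis, on top of its hub, 71 mm above the table. The wheel is a flat black disc of 98 mm diameter, its rim's top 71 mm above the table.
- handle_mid (a point): Middle of the handwheel's handle, about 97 mm above the table: a black upright grip 14 to 18 mm thick, from 72 to 118 mm above the table, standing on the disc 37 mm from the axis. It spins freely about its own upright axis, so a gripper holding it can go round without turning itself.
- shears: Kitchen shears with black handles, 206 x 84 x 11 mm, lying right of the cutter; bystander. Origin: centre of the underside.
- tweezers: Steel bone tweezers 116 x 15 x 9 mm lying behind the cutter on the left; bystander. Origin: centre of the underside.
- thermometer: White probe thermometer 188 x 22 x 15 mm lying between the knife guide and the cutter; bystander. Origin: centre of the underside.

How it is judged:
By the outcome, as a careful person would: the job done as asked, in the order asked, and still so for the second after the job is handed in, with the robot touching nothing.
It also fails if it takes over 69 s, if anything falls off the work surface, if the arm or the gripper's body presses on something with over 40 N, if the wrist force passes 120 N, or if a joint passes its speed limit or range.

## Working session

There is one attempt and no reset: what is moved stays moved. The work goes in short steps, each a Python script; the robot and the scene stay as the last script left them, time stands still between calls to the robot, and variables do not carry over. Pictures are saved under pics/ and viewed, about 8 in all and at most 12, crops included, and the job is handed in when it is done.

```bash
mkdir -p pics; ls; python3 - <<'E'
from workcell import *
import cv2, numpy as np
for n in("scene","top"):
    p,d=read_camera(n); cv2.imwrite(f"pics/{n}0.png",p); np.save(f"pics/{n}0.npy",d)
    c=calibration(n); print(n,c); R=cv2.Rodrigues(np.array(c["rvec"]))[0]; print(-R.T@np.array(c["tvec"]).ravel())
print(current_position(),current_tcp_rot(),nose_length if not callable(nose_length) else nose_length(),current_finger_gap(),current_time())
E
```

```text
pics
scene {'fx': 414.5421451354274, 'fy': 414.5421451354274, 'cx': 284.2737370691278, 'cy': 209.5667284779875, 'rvec': array([ 0.78750612, -2.40511112,  1.34437282]), 'tvec': array([0.4173208 , 0.23688097, 0.80332029])}
[0.02973279 0.7031963  0.61662278]
top {'fx': 473.8712056257065, 'fy': 473.8712056257065, 'cx': 283.4270957679039, 'cy': 212.1252875567164, 'rvec': array([ 2.16926816, -2.11981017,  0.20078044]), 'tvec': array([-0.00356115,  0.53935691,  1.11397879])}
[0.34812918 0.03121951 1.18730734]
[ 0.16873138 -0.65322626  0.25270336] [[ 9.68218665e-01  2.50104983e-01 -3.37953173e-04]
 [ 2.50105205e-01 -9.68218070e-01  1.07522553e-03]
 [-5.82931058e-05 -1.12557727e-03 -9.99999365e-01]] 0.022 0.08527215890201709 0.1
```

View pics/top0.png

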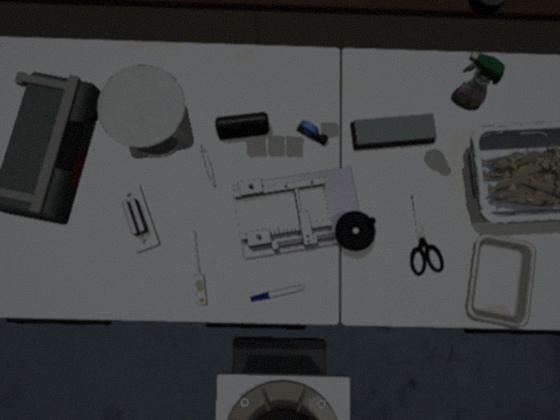

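View pics/scene0.png

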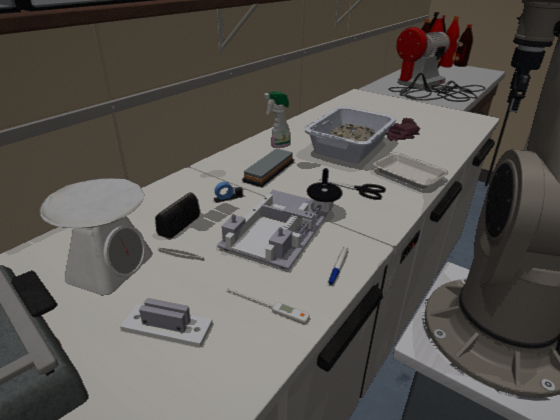

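The top view shows the guide at about (141,219), cutter at (300,212), black handwheel at (354,231) with its handle near (372,221), thermometer (200,275), tweezers (208,165) and shears (425,245). I'll take a brightened close-up.

```bash
cat > h.py <<'E'
from workcell import *
import cv2, numpy as np
def cam(n):
    c=calibration(n); K=np.array([[c["fx"],0,c["cx"]],[0,c["fy"],c["cy"]],[0,0,1]]); R=cv2.Rodrigues(np.array(c["rvec"]))[0]
    return K,R,np.array(c["tvec"]).ravel()
def ray(n,uv,z):
    """pixels -> world points on the plane at height z"""
    K,R,t=cam(n); uv=np.atleast_2d(np.array(uv,float)); C=-R.T@t
    d=(np.c_[uv,np.ones(len(uv))]@np.linalg.inv(K).T)@R
    return C+d*((z-C[2])/d[:,2])[:,None]
def proj(n,P):
    K,R,t=cam(n); q=(np.atleast_2d(P)@R.T+t)@K.T; return q[:,:2]/q[:,2:]
def bright(p): return (255*(np.clip(p/170.,0,1))**0.6).astype(np.uint8)
def crop(p,c0,c1,r0,r1,s): return cv2.resize(bright(p[r0:r1,c0:c1]),None,fx=s,fy=s,interpolation=cv2.INTER_CUBIC)
def rotz(yaw): # tool down, tool y axis at yaw (jaw direction)
    y=np.array([np.cos(yaw),np.sin(yaw),0]); z=np.array([0,0,-1.]); return np.c_[np.cross(y,z),y,z]
E
python3 - <<'E'
from h import *
p=cv2.imread("pics/top0.png"); s=cv2.imread("pics/scene0.png")
a=crop(p,225,385,160,265,5); cv2.imwrite("pics/a.png",a)
b=np.vstack([crop(p,110,170,180,260,4)]); b2=crop(s,210,350,170,270,4)
b2=b2[:, :]; H=max(b.shape[0],b2.shape[0]); f=lambda m:cv2.copyMakeBorder(m,0,H-m.shape[0],0,0,cv2.BORDER_CONSTANT)
cv2.imwrite("pics/b.png",np.hstack([f(b),f(b2)]))
E
```

```text
(no output)
```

View pics/a.png

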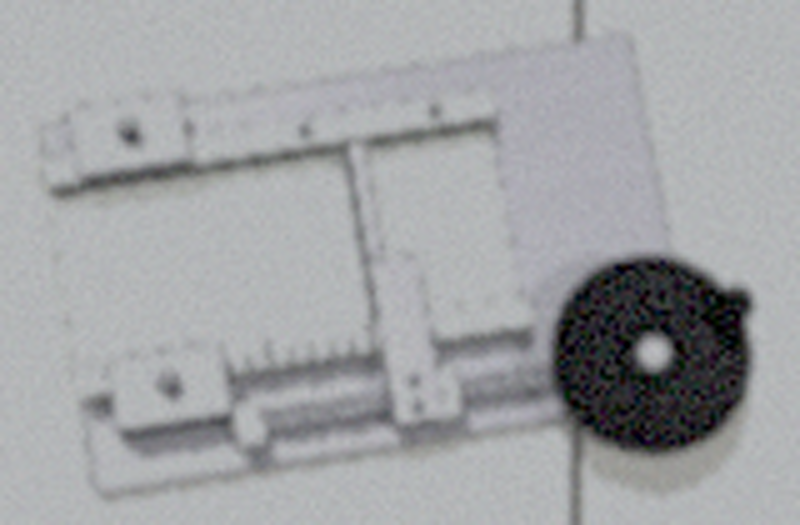

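View pics/b.png

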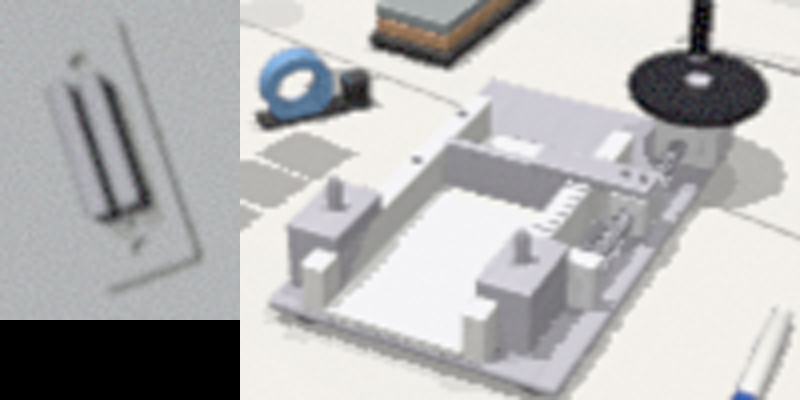

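The crops show: pins in the top view at about (250.6,186.1) and (258.6,236.3), hub (355.5,230), handle tip (372.2,220), guide holes (129,194.6) and (144,240.3). The stop's arm edge is at about col 301.2 on the scale and the long 50 line at about col 278.

```bash
python3 - <<'E'
from h import *
from scipy.optimize import least_squares
for i in range(8):
    t,_=read_camera("top"); s,_=read_camera("scene")
    T=t.astype(float) if i==0 else T+t; S=s.astype(float) if i==0 else S+s
T/=8;S/=8; np.save("pics/T.npy",T); np.save("pics/S.npy",S)
g=T.mean(2); gs=S.mean(2)
def blob(g,u,v,r,sign=-1):
    w=g[int(v)-r:int(v)+r+1,int(u)-r:int(u)+r+1]; m=np.median(w); k=np.clip(sign*(w-m)-6,0,None)
    yy,xx=np.mgrid[int(v)-r:int(v)+r+1,int(u)-r:int(u)+r+1]; return np.array([(k*xx).sum(),(k*yy).sum()])/k.sum()
def tri(a,b):
    f=lambda P:np.r_[(proj("top",P)[0]-a),(proj("scene",P)[0]-b)]
    r=least_squares(f,[.4,0,.05]); return r.x,np.abs(r.fun).max()
p1=blob(g,250.8,186.4,4);p2=blob(g,258.8,236.6,4);print("pins px",p1,p2)
for z in(.062,.08): print(z,ray("top",[p1,p2],z))
print("tri",tri(p1,[233.5,217]),tri(p2,[280,230]))
h1=blob(g,129.5,194.8,4);h2=blob(g,144.3,240.6,4);print("holes",h1,h2,ray("top",[h1,h2],.012))
# guide fences: depth based
t0,d=read_camera("top"); K,R,tv=cam("top")
vv,uu=np.mgrid[170:265,105:180]; dd=d[170:265,105:180]
P=((np.stack([uu,vv,np.ones_like(uu)],-1)@np.linalg.inv(K).T)*dd[...,None]-tv)@R
m=(P[...,2]>.04)&(P[...,2]<.06)&(dd>0); m2=(P[...,2]>.007)&(P[...,2]<.06)
for mm in(m,m2):
    q=P[mm][:,:2].astype(np.float32); print(mm.sum(),cv2.minAreaRect(q), P[mm][:,2].mean())
# wheel
dk=(g<40).astype(np.uint8); dk[:205]=0;dk[260:]=0;dk[:,:325]=0;dk[:,385:]=0
mask=cv2.morphologyEx(dk,cv2.MORPH_OPEN,cv2.getStructuringElement(cv2.MORPH_ELLIPSE,(15,15)))
c=max(cv2.findContours(mask,0,1)[0],key=cv2.contourArea); e=cv2.fitEllipse(c); print("wheel",e,ray("top",[e[0]],.071))
hub=blob(g,355.5,230,5,1);print("hub",hub,ray("top",[hub],.071))
np.set_printoptions(linewidth=250,precision=0,suppress=True); print(g[212:228,362:382]); print(tv)
E
```

```text
pins px [250.67649328 186.51008376] [258.73919029 236.96314373]
0.062 [[0.59740674 0.09000114 0.062     ]
 [0.47490286 0.06680909 0.062     ]]
0.08 [[0.59341939 0.08906089 0.08      ]
 [0.47287504 0.06623981 0.08      ]]
tri (array([0.59646741, 0.09055951, 0.07441859]), np.float64(0.862814376341845)) (array([0.47566611, 0.06771271, 0.07535026]), np.float64(1.0571609167915312))
holes [128.76296484 194.73007842] [143.15910184 239.35557338] [[0.57933627 0.39757608 0.012     ]
 [0.46779908 0.35384523 0.012     ]]
444 ((0.5204149484634399, 0.37267470359802246), (0.08675707131624222, 0.033368032425642014), 21.99118423461914) 0.05022019684324047
1501 ((0.5201415419578552, 0.3723687529563904), (0.16104109585285187, 0.06110087037086487), 22.090560913085938) 0.0246417458559682
wheel ((354.50152587890625, 230.7698516845703), (38.795719146728516, 39.49150466918945), 91.74017333984375) [[ 0.49412189 -0.16082794  0.071     ]]
hub [355.28047404 230.06864721] [[ 0.49584988 -0.16269619  0.071     ]]
[[ 58.  73.  85.  91.  96.  96.  97.  98.  95.  96.  98.  98.  97.  98.  98.  97.  98.  97.  97.  95.]
[... 860 characters left out ...]
.   2.   2.   5.   4.   4.  18.  52.  85.  97.  98.  97.  97.  97.]
 [  7.   7.   6.   5.   5.   5.   2.   1.   5.   4.   4.   8.  31.  62.  88.  97.  97.  98.  97.  97.]
 [ 11.   8.   8.   6.   4.   2.   1.   3.   3.   3.   6.  22.  49.  79.  94.  97.  99.  96.  97.  97.]
 [ 10.  10.  10.   7.   6.   1.   3.   2.   4.   1.   4.  25.  62.  87.  98.  98.  97.  95.  97.  96.]
 [  8.   8.   8.   8.   8.   4.   2.   1.   4.   1.   4.  20.  57.  90.  97.  98.  97.  97.  97.  99.]
 [  7.  11.  10.   8.   8.   5.   3.   4.   6.   1.   2.  17.  49.  86.  97.  97.  96.  97.  96.  98.]
 [  6.  10.  10.   7.   9.   8.   8.   4.   3.   5.   2.  11.  43.  78.  95.  99.  97.  98.  97.  98.]]
[-0.  1.  1.]
```

```bash
python3 - <<'E'
from h import *
np.set_printoptions(precision=4,suppress=True)
def cloud(n,N=6):
    ds=[];
    for _ in range(N): _,d=read_camera(n); ds.append(d)
    d=np.median(ds,0); K,R,tv=cam(n); vv,uu=np.mgrid[:420,:560]
    return ((np.stack([uu,vv,np.ones_like(uu)],-1)@np.linalg.inv(K).T)*d[...,None]-tv)@R
for n in("top","scene"):
    P=cloud(n).reshape(-1,3); np.save(f"pics/cl_{n}.npy",P)
    def sel(c,r,z0,z1): return P[(np.hypot(P[:,0]-c[0],P[:,1]-c[1])<r)&(P[:,2]>z0)&(P[:,2]<z1)]
    tab=sel((.52,.25),.06,-.02,.02); print(n,"table z",np.median(tab[:,2]))
    for c in((.596,.0905),(.4755,.0677)):
        q=sel(c,.035,.054,.068); print(" block",len(q),cv2.minAreaRect(q[:,:2].astype(np.float32)),np.median(q[:,2]))
        q=sel(c,.015,.072,.095); print(" pin",len(q),q.mean(0) if len(q) else 0,q[:,2].max() if len(q) else 0)
    q=sel((.495,-.162),.07,.062,.08); print(" wheel",len(q),q.mean(0),cv2.minEnclosingCircle(q[:,:2].astype(np.float32)))
    q=sel((.495,-.162),.07,.085,.13); print(" handle",len(q),q.mean(0),np.percentile(q,[2,98],axis=0)); q=q[q[:,2]>.113]; print(" tip",len(q),q.mean(0))
    q=sel((.52,.3725),.06,.045,.056); print(" fence",len(q),cv2.minAreaRect(q[:,:2].astype(np.float32)))
    q=sel((.52,.3725),.1,.008,.056); print(" guide",len(q),cv2.minAreaRect(q[:,:2].astype(np.float32)))
E
```

```text
top table z -0.0008336255018007577
 block 315 ((0.5970398187637329, 0.09069300442934036), (0.035108741372823715, 0.055740825831890106), 9.938562393188477) 0.061604152511327344
 pin 14 [0.5956 0.09   0.0813] 0.08606295827259926
 block 334 ((0.474236398935318, 0.06763783097267151), (0.0352168008685112, 0.05568915233016014), 10.898765563964844) 0.06158863476355164
 pin 13 [0.4741 0.0671 0.0809] 0.0853124631992045
 wheel 1247 [ 0.4934 -0.161   0.069 ] ((0.49482300877571106, -0.16271571815013885), 0.04868636652827263)
 handle 61 [ 0.5118 -0.1922  0.1103] [[ 0.5052 -0.2006  0.0869]
 [ 0.5205 -0.1861  0.1187]]
 tip 36 [ 0.5133 -0.194   0.1161]
 fence 409 ((0.5200071930885315, 0.37232354283332825), (0.08605160564184189, 0.032157815992832184), 22.099803924560547)
 guide 1515 ((0.5201691389083862, 0.3723300099372864), (0.16026106476783752, 0.05998219549655914), 22.074430465698242)
scene table z 3.826773944146511e-05
 block 229 ((0.5987135171890259, 0.09207157790660858), (0.035394612699747086, 0.056969475001096725), 11.29415512084961) 0.0622007323915081
 pin 20 [0.5968 0.0933 0.0792] 0.08449723075721953
 block 250 ((0.47565147280693054, 0.06976830959320068), (0.034400999546051025, 0.05556629225611687), 11.017743110656738) 0.06226962459260795
 pin 21 [0.4751 0.0711 0.079 ] 0.08501064583752861
 wheel 576 [ 0.4944 -0.1568  0.0696] ((0.49655503034591675, -0.1608121693134308), 0.048559416085481644)
 handle 78 [ 0.5137 -0.1884  0.1032] [[ 0.5076 -0.1954  0.0859]
 [ 0.5229 -0.1845  0.1186]]
 tip 19 [ 0.5147 -0.1898  0.1164]
 fence 686 ((0.5209168195724487, 0.3738490343093872), (0.08570978045463562, 0.03274833783507347), 22.660846710205078)
 guide 2523 ((0.5213616490364075, 0.37373626232147217), (0.16039437055587769, 0.06106958165764809), 22.190505981445312)
```

```bash
cat >> h.py <<'E'
def cloud(n,N=4):
    d=np.median([read_camera(n)[1] for _ in range(N)],0); K,R,tv=cam(n); vv,uu=np.mgrid[:420,:560]
    return (((np.stack([uu,vv,np.ones_like(uu)],-1)@np.linalg.inv(K).T)*d[...,None]-tv)@R).reshape(-1,3)
def sel(P,c,r,z0,z1): return P[(np.hypot(P[:,0]-c[0],P[:,1]-c[1])<r)&(P[:,2]>z0)&(P[:,2]<z1)]
def rect(q): return cv2.minAreaRect(q[:,:2].astype(np.float32))
G=np.array([.5208,.3730]); SEAT=np.array([.5364,.0800]); GY=np.radians(22.1-90); SY=np.radians(10.65-90)
E
python3 - <<'E'
from h import *
np.set_printoptions(precision=4,suppress=True)
P=np.load("pics/cl_top.npy"); 
for r in(.08,.12,.16,.2): print(r,sel(P,G,r,.02,1)[:,2].max())
t0=current_time()
reach([*G,.16],rotz(GY)); print(current_time()-t0,current_position())
move_straight([*G,.040],.12); f0=current_ft_force()
grasp(50); print("gap",current_finger_gap(),current_ft_force()-f0,current_position())
move_straight([*G,.17],.12); sleep(.2); print("gap",current_finger_gap(),current_ft_force()-f0,current_torque(),current_time())
for n in("top","scene"):
    P=cloud(n); q=sel(P,G,.1,.125,.156); print(n,len(q),rect(q))
    q=sel(P,G,.1,.136,.147); print(n,len(q),rect(q),np.median(q[:,2]))
    p,_=read_camera(n); cv2.imwrite(f"pics/lift_{n}.png",p)
p=cv2.imread("pics/lift_scene.png");t=cv2.imread("pics/lift_top.png"); cv2.imwrite("pics/lift.png",np.hstack([crop(p,60,260,170,400,2),crop(t,60,220,130,360,2)]))
E
```

```text
0.08 0.054746500000774995
0.12 0.054746500000774995
0.16 0.18437275685127577
0.2 0.18437275685127577
3.7833000000000006 [0.5212 0.3724 0.1599]
gap 0.031481251434715474 [-0.9991 -1.6071  5.5476] [0.521  0.3731 0.0404]
gap 0.031223568791642425 [-0.8699  0.1746 -3.1255] [ 0.0065 -0.0082  0.003 ] 8.4583
top 225 ((0.4478839933872223, 0.35877346992492676), (0.061179306358098984, 0.031002648174762726), 73.08724212646484)
top 208 ((0.4485844075679779, 0.3585605025291443), (0.061179306358098984, 0.029538501054048538), 73.08724212646484) 0.14058650438406559
scene 1941 ((0.5215092897415161, 0.3735058903694153), (0.1611303687095642, 0.06143942475318909), 22.36736297607422)
scene 1470 ((0.521436870098114, 0.3736007511615753), (0.16121704876422882, 0.06139594316482544), 22.54715347290039) 0.14172595791779946
```

View pics/lift.png

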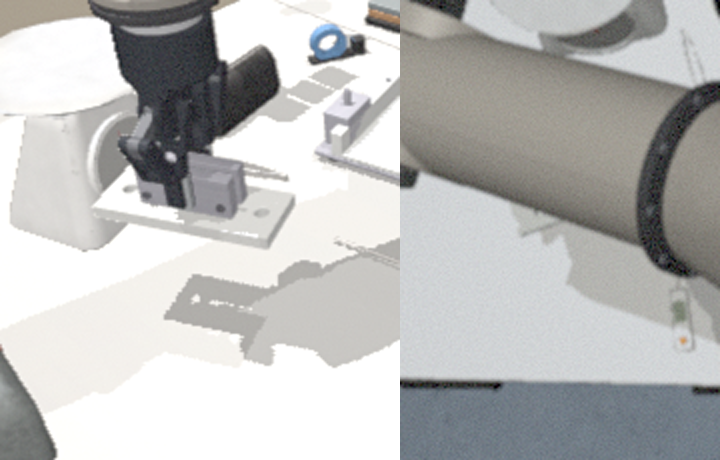

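The picture shows the guide gripped level and centred, with both holes visible in the scene view. Next I'll hover over the pins and measure the offset in the scene camera.

```bash
python3 - <<'E'
from h import *
np.set_printoptions(precision=4,suppress=True)
X=np.array([.5365,.0801])
reach([*X,.17],rotz(SY)); move_straight([*X,.140],.12); sleep(.2); print(current_time(),current_position(),np.degrees(np.arctan2(*current_tcp_rot()[[1,0],1])))
P=cloud("scene"); q=sel(P,X,.1,.092,.120); print(len(q),rect(q)); q=sel(P,X,.1,.105,.117);print(len(q),rect(q),np.median(q[:,2]))
P=cloud("top");q=sel(P,X,.1,.092,.120); print("top",len(q),rect(q) if len(q)>4 else 0)
print(current_ft_force())
p,_=read_camera("scene"); cv2.imwrite("pics/hov.png",crop(p,200,340,120,270,4))
E
```

```text
10.6833 [0.5368 0.0804 0.1406] -79.33581440353821
959 ((0.5375040173530579, 0.08067266643047333), (0.1607026755809784, 0.062258314341306686), 10.758710861206055)
806 ((0.5375040173530579, 0.08067266643047333), (0.1607026755809784, 0.062258314341306686), 10.758710861206055) 0.11234831053533084
top 358 ((0.4881635904312134, 0.07093461602926254), (0.06419135630130768, 0.05855201557278633), 10.71548080444336)
[ 0.3184  0.8137 -3.8914]
```

View pics/hov.png

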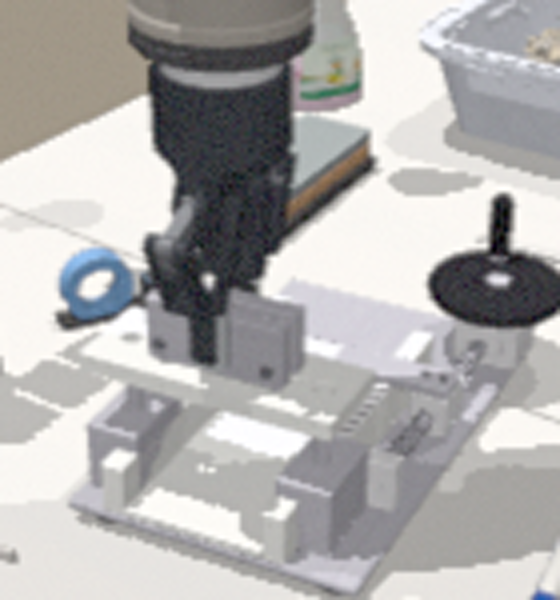

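The guide hovers over both pins, within 0.4 mm of the seat in the same camera. I'll lower it in force-checked steps.

```bash
python3 - <<'E'
from h import *
np.set_printoptions(precision=4,suppress=True)
X=np.array([.5362,.0801]); f0=current_ft_force()
for z in(.128,.123,.119,.115,.111,.107,.105,.1035,.1025,.1015,.1005):
    move_straight([*X,z],.04); sleep(.05); f=current_ft_force()-f0; p=current_position(); print(z,p,f,current_torque())
    if np.linalg.norm(f)>12: break
print(current_time())
E
```

```text
0.128 [0.5362 0.0802 0.1279] [0.5853 0.3272 0.3308] [ 0.0075  0.0186 -0.0432]
0.123 [0.5361 0.0801 0.1229] [ 1.1498 -0.3218  0.7816] [ 0.0385  0.0084 -0.0343]
0.119 [0.5361 0.0801 0.1189] [ 1.3576 -0.2225 -0.0489] [-0.0332 -0.0536  0.032 ]
0.115 [0.5361 0.0801 0.1149] [ 1.8569 -0.1569  0.1921] [ 0.0511 -0.0016  0.0324]
0.111 [0.5361 0.0801 0.1109] [ 0.7871  0.9097 -0.1751] [-0.0235 -0.0004 -0.0024]
0.107 [0.5361 0.0802 0.1069] [0.8164 0.1014 0.958 ] [0.0209 0.023  0.046 ]
0.105 [0.5362 0.0801 0.105 ] [ 0.2745 -0.604   0.1627] [-0.0225  0.0081 -0.0243]
0.1035 [0.5362 0.0801 0.1035] [ 1.8617 -0.7936 -0.8125] [ 0.0317 -0.0452 -0.0622]
0.1025 [0.5362 0.0801 0.1025] [ 1.5065  0.6336 -0.3151] [-0.0119 -0.017   0.0117]
0.1015 [0.5362 0.0801 0.1023] [-6.1887 -2.4967 19.7081] [-0.6499  1.4612  0.0152]
14.3583
```

```bash
cat >> h.py <<'E'
SEAT2=np.array([.5363,.0801]); A=np.radians(10.65); RC=np.array([[np.cos(A),-np.sin(A)],[np.sin(A),np.cos(A)]])
def c2w(x,y,z): # cutter frame -> world
    x,y=np.broadcast_arrays(x,y); q=SEAT2+np.stack([x,y-.075],-1).reshape(-1,2)@RC.T; return np.c_[q,np.full(len(q),z)]
OFF={"top":np.array([-.0008,-.0009,0]),"scene":np.array([.0008,.0009,0])}
def rectify(img,n,z,x0=-.08,x1=-.02,y0=-.08,y1=.06,s=4000):
    xs=np.arange(x1,x0,-1/s); ys=np.arange(y1,y0,-1/s); X,Y=np.meshgrid(xs,ys,indexing="ij")
    uv=proj(n,c2w(X.ravel(),Y.ravel(),z)+OFF[n]).astype(np.float32).reshape(*X.shape,2)
    return cv2.remap(img.astype(np.float32),uv[...,0],uv[...,1],cv2.INTER_CUBIC),xs,ys
E
python3 - <<'E'
from h import *
np.set_printoptions(precision=4,suppress=True)
f0=current_ft_force(); let_go(); move_straight([.5362,.0801,.19],.2); print(current_time(),current_finger_gap())
out=[]
for n,f in(("top","T"),("scene","S")):
    I=np.load(f"pics/{f}.npy"); 
    for z in(.05,.059): r,xs,ys=rectify(I,n,z); out.append(bright(np.clip(r,0,255))); out[-1][:, ::40][:4]=(0,0,255)
    P=np.load(f"pics/cl_{n}.npy")-OFF[n]; q=(P[:,:2]-SEAT2)@RC; q=np.c_[q[:,0],q[:,1]+.075,P[:,2]]
    for a,b in((-.062,-.057),(-.057,-.052),(-.052,-.047)):
        k=q[(q[:,0]>a)&(q[:,0]<b)&(abs(q[:,2]-.059)<.004)&(q[:,1]<.03)&(q[:,1]>-.08)]; print(n,a,len(k),k[:,1].max() if len(k) else 0, k[:,1].min() if len(k) else 0)
v=np.vstack([o for o in out]); print(v.shape); cv2.imwrite("pics/rect.png",cv2.resize(v,(560,600*1) if v.shape[0]>600 else None, fx=1,fy=1) if False else cv2.resize(v,(v.shape[1],min(600,v.shape[0]))))
E
```

```text
15.525 0.08532037002093308
top -0.062 21 -0.02928864972871191 -0.05122801711160184
top -0.057 21 -0.029557528390055612 -0.052041503332238656
top -0.052 21 -0.03029150571571161 -0.05307296529032772
scene -0.062 13 -0.029394128123264265 -0.052350848852151785
scene -0.057 13 -0.02926840063868484 -0.05355819917745845
scene -0.052 13 -0.029826596373959458 -0.05193878411492521
(960, 560, 3)
```

View pics/rect.png

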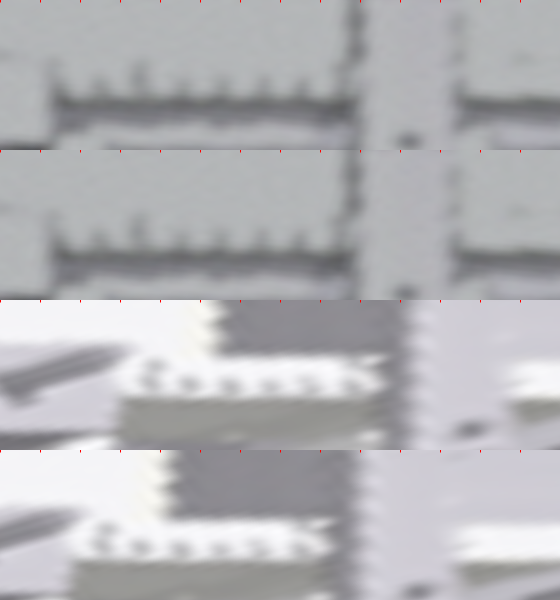

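Rectified views: the long 50 line is at col 140 (y=+25 mm, matching the model), and the arm edge is at col ~358 in both cameras. That puts the stop at about 0.0545, so about 11.4 rad clockwise. Next I'll grip the handle and wind most of it.

```bash
python3 - <<'E'
from h import *
np.set_printoptions(precision=4,suppress=True)
C=c2w(-.085,-.155,0)[0,:2]; a=np.radians(-59.3); r=.037
pt=lambda a,z=.103:[C[0]+r*np.cos(a),C[1]+r*np.sin(a),z]
print(C,pt(a)); R=rotz(SY)
reach(pt(a,.19),R); move_straight(pt(a),.15); f0=current_ft_force(); grasp(40); sleep(.1)
print("gap",current_finger_gap(),current_ft_force()-f0,current_time())
tot=0; st=2*np.pi/20
while tot<10.6:
    tot+=st; move_straight(pt(a-tot),.05); f=current_ft_force()-f0
    u=np.array([np.cos(a-tot),np.sin(a-tot)]); t=np.array([u[1],-u[0]])
    if round(tot/st)%3==0: print(round(tot,3),"rad,tan,z",f[:2]@u,f[:2]@t,f[2],current_time())
    if np.linalg.norm(f)>40: print("abort",f); break
print(tot,current_position(),current_finger_gap()); open("tot","w").write(str(tot))
for n in("top","scene"): cv2.imwrite(f"pics/w_{n}.png",read_camera(n)[0])
p=cv2.imread("pics/w_scene.png"); cv2.imwrite("pics/w.png",crop(p,200,380,120,270,4))
E
```

```text
[ 0.4953 -0.1616] [np.float64(0.5141603422376058), np.float64(-0.1934614264091138), 0.103]
gap 0.01656224719154263 [-2.1107 -2.9859  5.9014] 18.0583
0.942 rad,tan,z 2.57073407763058 2.8375736259534037 9.647583789074144 19.2083
1.885 rad,tan,z 2.0613824005036427 2.0076781179444145 8.509118170532135 20.3583
2.827 rad,tan,z 0.08980009980261416 1.9183514310153877 7.677714647886854 21.5083
3.77 rad,tan,z -1.3926344969474589 2.113307682615282 6.190200244949504 22.6583
4.712 rad,tan,z -1.226878466015957 2.895936929890834 8.092424875357317 23.8083
5.655 rad,tan,z -0.6059250812218842 3.4164105681106047 11.480463096234907 24.9583
6.597 rad,tan,z -0.17734609008822866 3.36704427587857 13.704881585712602 26.1083
7.54 rad,tan,z -1.1209792720574077 2.4030369579048525 11.243320496959631 27.2583
8.482 rad,tan,z -0.862050239222562 1.4508222654281757 8.601777390114503 28.4083
9.425 rad,tan,z -0.5367422544396052 1.761501166533206 8.277378952099081 29.5583
10.367 rad,tan,z -0.24610948760993456 3.91683256881143 7.46870239307582 30.7083
10.681415022205297 [ 0.5201 -0.1344  0.1032] 0.016444399395485775
```

View pics/w.png

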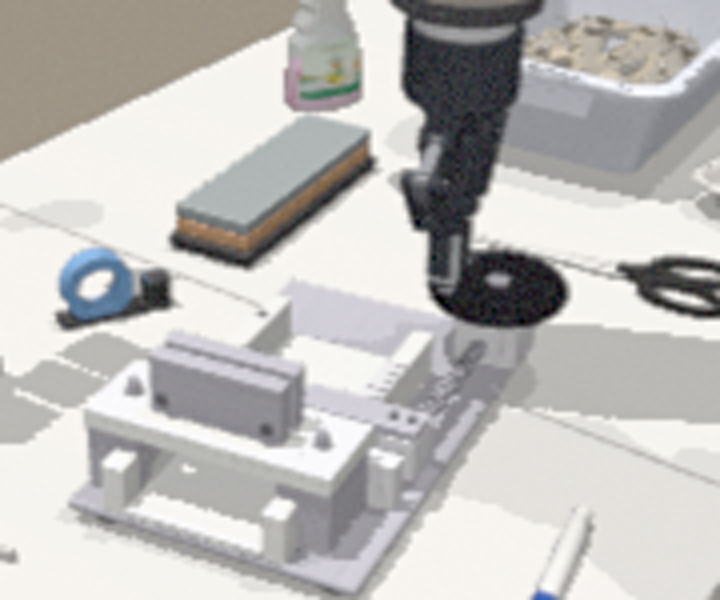

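The guide is seated with both pins protruding, and the wheel has followed cleanly. I'll wind the remaining ~0.72 rad, release, back away and measure.

```bash
cat > meas.py <<'E'
from h import *
np.set_printoptions(precision=4,suppress=True)
out=[]
for n in("top","scene"):
    I=np.mean([read_camera(n)[0].astype(float) for _ in range(8)],0); np.save(f"pics/F_{n}.npy",I)
    for z in(.05,.059):
        r,xs,ys=rectify(I,n,z); out.append(bright(np.clip(r,0,255)))
        if z==.059:
            for a,b in((-.064,-.057),(-.057,-.051),(-.051,-.045)):
                g=r.mean(2)[(xs>a)&(xs<b)].mean(0); g=cv2.GaussianBlur(g[None],(0,0),4)[0]; d=np.gradient(g); k=(ys<.045)&(ys>-.04)
                i=np.argsort(-np.abs(d*k)); print(n,a,[(round(float(ys[j]),4),round(float(d[j]),2)) for j in range(1,len(ys)-1) if k[j] and abs(d[j])>.4 and abs(d[j])>=abs(d[j-1]) and abs(d[j])>abs(d[j+1])])
    P=cloud(n)-OFF[n]; q=(P[:,:2]-SEAT2)@RC; q=np.c_[q[:,0],q[:,1]+.075,P[:,2]]
    for a,b in((-.062,-.057),(-.057,-.052),(-.052,-.047)):
        k=q[(q[:,0]>a)&(q[:,0]<b)&(abs(q[:,2]-.059)<.004)&(q[:,1]<.036)&(q[:,1]>-.08)]; print(n,a,len(k),k[:,1].max() if len(k) else 0, k[:,1].min() if len(k) else 0)
    q=sel(P,SEAT2,.1,.069,.120); print("guide",len(q),rect(q)); q=sel(P,SEAT2,.1,.069,.08); print("plate z",np.median(q[:,2]))
cv2.imwrite("pics/rect2.png",cv2.resize(np.vstack(out),(800,600)))
E
python3 - <<'E'
from h import *
C=c2w(-.085,-.155,0)[0,:2]; a=np.radians(-59.3); r=.037; tot=float(open("tot").read())
pt=lambda a,z=.103:[C[0]+r*np.cos(a),C[1]+r*np.sin(a),z]
E_=11.40
for t in np.linspace(tot,E_,4)[1:]: move_straight(pt(a-t),.05)
open("tot","w").write(str(E_)); p=pt(a-E_); let_go(); move_straight([*p[:2],.22],.2)
move_straight([.5,-.36,.25],.35); print(current_time())
E
python3 meas.py
```

```text
34.3167
top -0.064 [(0.0372, -0.63), (0.024, 1.89), (0.0017, -1.72), (-0.0073, 0.66), (-0.0125, -0.75), (-0.0168, 0.86), (-0.0223, -0.91), (-0.0268, 0.66), (-0.0318, -0.65), (-0.036, 0.75)]
top -0.057 [(0.042, 0.79), (0.0375, -0.98), (0.033, 1.03), (0.0282, -1.07), (0.0237, 1.15), (0.0037, -0.46), (-0.0035, -0.69), (-0.0075, 0.93), (-0.0128, -1.06), (-0.017, 1.19), (-0.0225, -1.57), (-0.027, 1.6), (-0.0323, -1.23), (-0.0368, 1.21)]
top -0.051 [(0.0275, -1.24), (0.0232, 1.22), (0.0032, -1.0), (-0.0013, 1.04), (-0.0218, -1.15), (-0.0273, 1.14)]
top -0.062 21 0.02500854650054802 0.0025392096081880977
top -0.057 21 0.02389086086735994 0.0017942039394599901
top -0.052 21 0.0250421189887763 0.0014300073794022705
guide 1588 ((0.5359746217727661, 0.08002722263336182), (0.1602422446012497, 0.05992916598916054), 10.641573905944824)
plate z 0.07371656842334079
scene -0.064 [(0.023, -1.66), (0.0025, 0.72), (-0.0023, -1.3), (-0.0073, 1.9), (-0.0125, -2.4), (-0.0178, 2.47), (-0.0228, -1.8), (-0.0275, 1.42), (-0.0325, -1.64), (-0.0375, 1.87)]
scene -0.057 [(0.0227, -1.64), (0.0017, 1.27), (-0.0065, 0.6), (-0.0128, -1.75), (-0.018, 1.74), (-0.0323, -0.63), (-0.0378, 0.72)]
scene -0.051 [(0.041, 2.81), (0.0235, -1.52), (0.0007, 1.62), (-0.0138, -0.73), (-0.019, 0.9)]
scene -0.062 10 0.021454942897320264 0.0017048149378412064
scene -0.057 12 0.022719984299170444 0.0016302297926809733
scene -0.052 11 0.023161550499197825 0.0026536037483325253
guide 1506 ((0.5362156629562378, 0.07959142327308655), (0.16003894805908203, 0.06214947998523712), 10.652165412902832)
plate z 0.07446006052490764
```

View pics/rect2.png

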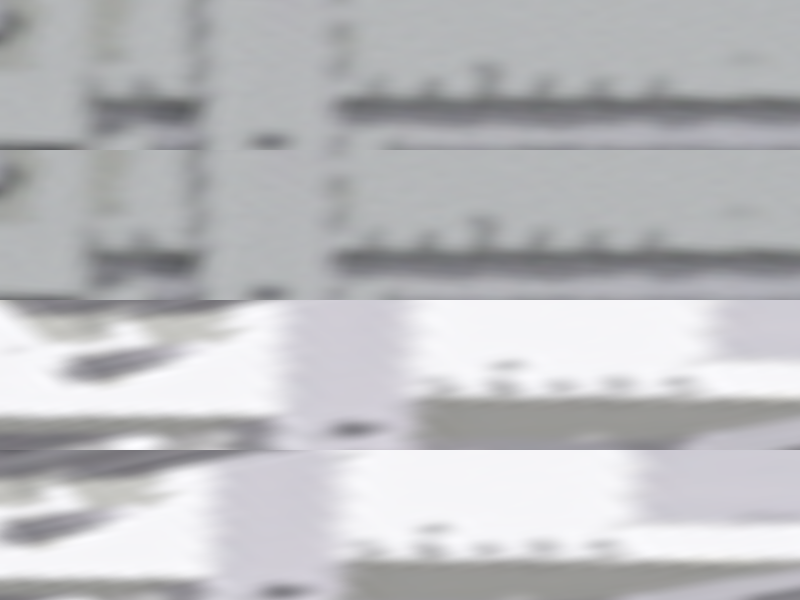

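```bash
python3 - <<'E'
from h import *
np.set_printoptions(precision=4,suppress=True)
def peaks(r,xs,ys,a,b,lo,hi,th=.4):
    g=r.mean(2)[(xs>a)&(xs<b)].mean(0); g=cv2.GaussianBlur(g[None],(0,0),4)[0]; d=np.gradient(g)
    return [(round(1e3*float(ys[j]),1),round(float(d[j]),1)) for j in range(1,len(ys)-1) if lo<ys[j]<hi and abs(d[j])>th and abs(d[j])>=abs(d[j-1]) and abs(d[j])>abs(d[j+1])]
B={"top":np.load("pics/T.npy"),"scene":np.load("pics/S.npy")}
for n in B:
    r,xs,ys=rectify(B[n],n,.059)
    for a,b in((-.064,-.057),(-.057,-.051),(-.051,-.045),(-.045,-.02)): print("before",n,a,peaks(r,xs,ys,a,b,-.06,-.02))
    r,xs,ys=rectify(np.load(f"pics/F_{n}.npy"),n,.059); print("after chan",n,peaks(r,xs,ys,-.045,-.02,-.02,.04))
    for nm,I in(("before",B[n]),("after",np.load(f"pics/F_{n}.npy"))):
        r,xs,ys=rectify(I,n,.05); g=r.mean(2); d=[]
        for a,b in((-.056,-.052),(-.050,-.047)):
            w=cv2.GaussianBlur(g[(xs>a)&(xs<b)].mean(0)[None],(0,0),4)[0]
            d.append([round(1e3*float(ys[j]),1) for j in range(3,len(ys)-3) if w[j]==w[max(0,j-12):j+13].min() and w[j]<np.median(w)-1])
        print(nm,n,"line minima short/long",d)
E
```

```text
before top -0.064 [(-22.3, -1.0), (-30.0, 2.2), (-52.0, -2.1)]
before top -0.057 [(-22.8, -1.6), (-27.3, 0.9), (-30.0, 0.7), (-51.5, -1.1), (-56.3, 1.2)]
before top -0.051 [(-23.0, -1.3), (-29.8, 1.4), (-50.5, -0.6), (-55.8, 0.6)]
before top -0.045 [(-25.8, -2.1), (-30.5, 2.2), (-51.3, -0.7), (-55.8, 0.7)]
after chan top [(38.2, 0.8), (28.0, -1.3), (23.5, 1.3), (3.2, -0.7), (-1.5, 0.7)]
before top line minima short/long [[45.7, 35.0, 25.2, 14.2, 4.5, -5.8, -15.5, -26.0, -54.8], [47.0, 35.5, 25.2, 13.7, 5.0, -5.8, -15.8, -26.0, -54.3]]
after top line minima short/long [[43.7, 35.0, 25.7, -5.8, -15.5, -25.5, -35.3, -45.0, -55.3], [44.2, 35.2, 25.2, 0.7, -25.3, -35.8, -55.8]]
before scene -0.064 [(-21.8, -2.8), (-30.0, 2.4), (-56.3, 1.2)]
before scene -0.057 [(-20.8, -3.2), (-29.8, 2.6), (-54.8, 1.2)]
before scene -0.051 [(-22.3, -2.0), (-29.8, 2.6)]
before scene -0.045 [(-29.8, 2.5)]
after chan scene [(32.0, 1.6), (22.7, -1.0), (0.2, 1.5)]
before scene line minima short/long [[54.7, 22.2, 12.7, 2.5, -28.0, -39.0, -61.0], [43.7, 21.7, -37.8, -59.3]]
after scene line minima short/long [[42.7, 5.5, -4.3, -17.0, -27.8, -38.3, -48.3, -58.8], [42.2, 4.2, -2.8, -28.3, -48.0, -59.0]]
```

```bash
python3 - <<'E'
from h import *
np.set_printoptions(precision=4,suppress=True)
fr=lambda P:np.c_[(P[:,:2]-SEAT2)@RC+[0,.075],P[:,2]]
for n in("top","scene"):
  for nm,P,y0 in(("before",np.load(f"pics/cl_{n}.npy"),-.0295),("after",cloud(n,8),.025)):
    q=fr(P-OFF[n]); 
    k=q[(q[:,0]>-.075)&(q[:,0]<-.045)&(q[:,2]>.0545)&(q[:,2]<.064)&(abs(q[:,1]-y0+.012)<.017)]
    e=np.sort(k[:,1]); print(n,nm,len(k),"z",np.median(k[:,2]),"hi",e[-6:]*1e3,"lo",e[:6]*1e3,"mean",k[:,1].mean()*1e3, rect(k))
    c=q[(q[:,0]>-.056)&(q[:,0]<-.047)&(q[:,1]>-.06)&(q[:,1]<-.03-(.03 if nm=="before" else 0))&(q[:,2]>.04)&(q[:,2]<.056)]; print("  cheek z",np.median(c[:,2]) if len(c) else 0)
    b=[q[(abs(q[:,0]-s)<.03)&(abs(q[:,1]-.075)<.04)&(q[:,2]>.054)&(q[:,2]<.08)] for s in(-.062,.062)]; print("  blocks/guide y",[(x[:,1].min()*1e3,x[:,1].max()*1e3) for x in b])
    if nm=="after":
        h=sel(P-OFF[n],c2w(-.085,-.155,0)[0,:2],.06,.113,.125); w=sel(P-OFF[n],c2w(-.085,-.155,0)[0,:2],.06,.062,.08); C=np.array(cv2.minEnclosingCircle(w[:,:2].astype(np.float32))[0]); print("  handle",len(h),C,np.degrees(np.arctan2(*(h.mean(0)[:2]-C)[::-1])),"expected",-59.3-np.degrees(11.4)+720)
E
```

```text
top before 126 z 0.05875918984567076 hi [-29.9664 -29.6941 -29.5575 -29.4424 -29.2886 -29.281 ] lo [-53.2187 -53.073  -53.0083 -52.4955 -52.3373 -52.0415] mean -41.14645451721469 ((-0.05994012951850891, -0.04125722870230675), (0.023938653990626335, 0.029876645654439926), 89.96994018554688)
  cheek z 0
  blocks/guide y [(np.float64(47.0461778622795), np.float64(102.79576313709923)), (np.float64(46.88695560883206), np.float64(102.77065688138575))]
top after 126 z 0.058669527647400604 hi [24.3338 24.6635 24.7007 24.71   25.0179 25.1106] lo [1.3703 1.4577 1.7412 1.8245 2.1479 2.2487] mean 13.335652892672101 ((-0.06004305183887482, 0.013232733123004436), (0.029772603884339333, 0.023737573996186256), 0.04197429120540619)
  cheek z 0.05031631110622915
  blocks/guide y [(np.float64(45.11023067353778), np.float64(105.01527990865752)), (np.float64(44.98990757017608), np.float64(104.92107077453865))]
  handle 32 [ 0.4955 -0.1616] 7.649242454862933 expected 7.528113550861576
scene before 76 z 0.05964618937112117 hi [-29.9111 -29.871  -29.8266 -29.3941 -29.2684 -29.1481] lo [-54.0456 -53.5582 -52
[... 155 characters left out ...]
7787952423096)
  cheek z 0
  blocks/guide y [(np.float64(47.47639784540167), np.float64(103.10320282865662)), (np.float64(46.11598918758227), np.float64(103.11230099204941))]
scene after 67 z 0.059477392417732505 hi [22.0718 22.1278 23.0807 23.2672 23.9787 24.576 ] lo [0.7931 0.9355 0.9589 2.2987 3.011  3.5494] mean 12.730937492018864 ((-0.06014280766248703, 0.012484690174460411), (0.02351314015686512, 0.02927509695291519), 88.67750549316406)
  cheek z 0.05128634479899239
  blocks/guide y [(np.float64(43.91916593005728), np.float64(104.95122214462071)), (np.float64(44.571485027310715), np.float64(105.36518895042096))]
  handle 18 [ 0.4953 -0.1612] 9.380948362236254 expected 7.528113550861576
```

```bash
python3 - <<'E'
from workcell import *
print(current_position(),current_finger_gap(),current_ft_force(),current_time()); finish_job()
E
```

```text
[ 0.50002184 -0.35999973  0.25002043] 0.0850473782343535 [-0.57444864  1.07122776  0.38936136] 36.3167
the job is handed in; nothing more can be done
```

The knife guide is seated on its pins, the length stop is at the 50 mm line, and the job was handed in at 36.3 s. No verdict was reported.

- **Guide:** I gripped it by the fences, lowered it over both pins in force-checked steps, and felt about 20 N when it met the seats. Afterwards its plate top measured 73.7 mm and 74.5 mm in the two cameras, against 74 mm nominal. It was aligned with the cutter to within 0.1° and about 0.5 mm.
- **Length stop:** I then wound it 11.40 rad clockwise by gripping the handle, without touching the stop.
    - **Top-camera depth:** the reading edge is at cutter y of about 25.2 mm, against a target of 25.
    - **Dead reckoning:** the edge's starting position plus the turn gives 25.1 mm.
    - **Handle angle:** 7.6° from the top camera (expected 7.5°); 9.4° from the coarser scene camera.
- **End state:** the gripper was open and empty, clear of everything at 0.25 m height. The shears, tweezers and thermometer were not approached or touched, but I did not re-measure where they lie.

**Disagreements:** the scene camera's depth put the edge about 0.5 mm short (24.5 mm). The plain image edges read lower still, about 24.0 mm in the top view and 22.9 mm in the scene view. I put these down to shadow and pixel blur, and trusted the top depth because it reproduced the guide's known dimensions in the same picture.

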